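# Catch the rolling tube trolley on the return lane

### The job

Press the stop plunger all the way down to set the loaded tube trolley free, and let it roll down the sloping lane untouched until its front buffer has passed the flag post. Then catch it gently with closed fingers in front of the buffer, giving way with it so that the buffer is pressed in only a little (less than half way), hold it at a standstill for about a second clear of the end stop, and then ease it down softly against the end stop and leave it there. Do not grip the trolley or disturb the pots and the beaker.

Things in the scene. Friction and masses are not known exactly. Their poses are not given: they have to be found in the camera images.
- track: Sloping lane fixed to the table: two aluminium rails on a white base plate 660 x 130 mm. Origin on the table under its middle line; x level, downhill along the lane; y left looking downhill; z up. Yaw about -1.57 +- 0.22: downhill is towards the robot's right, the robot is on the -y side. Rails slope 0.06 rad down towards +x; rail tops are at 66 mm - 0.06 x. Rails 68 mm wide over all.
- trolley (a joint): Metres the trolley has rolled: 0 parked at the plunger, 0.42 at the end stop. Steel carriage 114 x 70 mm with a rack of capped tubes, tops 82 mm above the rails, and a sprung buffer in front. Mass 0.8 kg +- 15 %, drag 1.2 N per m/s, rolling friction 0.08 N: released it nears 0.25 to 0.35 m/s with time constant 0.65 s, reaching 0.16 after about 1 s, and rolls on wherever let go.
- buffer (a joint): Compression of the sprung buffer at the trolley's front in m: 0 free, 0.028 bottomed. Spring 100 N/m, damping 3 N per m/s. Holding the trolley still on the slope presses it about 0.005. 0.014 or more is a knock: so it goes when the trolley runs into a hand that stands still; meeting a hand that moves along at most 0.08 m/s slower stays well below.
- bumper (a point): Middle of the front (downhill) face of the sprung buffer: a flat black rubber plate 72 mm wide, 40 mm high, 6 mm thick, square to the lane, from 24 to 64 mm above the rail tops (this point: 44 mm above them), 36 mm ahead of the carriage. In the track's frame it is at x = -0.167 m, y = 0 when parked and x = +0.252 m when the trolley is at the end stop.
- end_stop (a point): Middle of the top of the low black rubber end stop across the rails at the lower end, which stops the carriage under the buffer: 75 mm wide, 20 mm long, its top 18 mm above the rail tops. Keep fingertips 26 mm or more above the rail tops and they pass over it and still meet the buffer plate.
- plunger (a joint): Travel of the stop plunger in m: 0 up (blocking the trolley), 0.030 fully down. It frees the trolley from about 0.015 on and stays where it is left (friction 3 N plus 15 N per m/s, no spring).
- plunger_top (a point): Middle of the top of the plunger's round grey cap, 36 mm in diameter, 95 mm to the robot's side of the lane's middle line and 31 mm uphill of the parked buffer plate's face; pressed straight down with closed fingers. Under it a steel arm reaches in front of a lug on the trolley's side. Cap top 62 mm above the rail tops when up.
- flag (a point): Tip of the flag post, a thin steel rod 135 mm high with a small white plate at its top, on the far side of the lane (75 mm from its middle line). The buffer's face is level with it when trolley reads 0.16.
- pot_a: Closed specimen pot, 48 mm in diameter and 62 mm high, standing on the table beside the lane (robot side, towards the lower end). Origin: centre of its underside. A bystander.
- pot_b: Closed specimen pot, 48 mm in diameter and 62 mm high, standing on the table beside the lane (robot side, upper half). Origin: centre of its underside. A bystander.
- pot_c: Closed specimen pot, 48 mm in diameter and 62 mm high, standing on the table beside the lane (far side, near the middle). Origin: centre of its underside. A bystander.
- beaker: Glass beaker, 72 mm in diameter at its rim and 85 mm high, standing on the table. Origin: centre of its underside. A bystander.

How it is judged:
By the outcome, as a careful person would: the job done as asked, in the order asked, and still so for the second after the job is handed in, with the robot touching nothing.
It also fails if it takes over 38 s, if anything falls off the work surface, if the arm or the gripper's body presses on something with over 40 N, if the wrist force passes 120 N, or if a joint passes its speed limit or range.

### The arm

A 6-joint arm with a two-finger parallel gripper is mounted at the origin on the work surface. World frame = base frame: x ahead of the robot, y to its left, z up, the work surface at z = 0. Lengths are in m, angles in degrees, forces in N, time in s.
With the tool pointing down it reaches from about 0.3 to 0.75 m from the base axis. Payload 8.5 kg.
Tool frame: the origin (TCP) lies midway between the tips of the shut fingers; the grasp point (between the pads) lies 19 mm behind it; z points along the fingers, y is the line along which they close (so a half turn about z gives the same grasp; the last joint's range is limited). The gripper opens to 88 mm and grips with 3 to 60 N. Pads are 18 mm wide; open, the fingers measure 123 mm over their backs; the gripper's body (75 mm by 187 mm) begins 45 mm behind the grasp point.
Start: joints at [-83.268, 21.807, 74.336, -0, 83.858, -12.336], TCP at [0.18, -0.52, 0.239] pointing down, gripper open.
Joint ranges: [-178.18, 178.18], [-50.72, 133.34], [12.68, 142.11], [-81.47, 261.47], [9.98, 163.14], [-165.26, 165.26]. Speed limits (degrees/s): [136.94, 136.94, 180, 180, 180, 180].

### API

Orientations are given as a 3x3 rotation matrix whose columns are the frame's x, y, z axes.
In Python, from rig import manip, cams gives the robot as it stands.
- The arm moves only by the tool apply_moves, never from a script. Its argument "plan" is a list of rows, each a list of 2 entries, a list of its own where there are three numbers: the shift along the world's x, y, z in mm, then the turn about the world's z in degrees. A call has 1 to 20 rows; each row shifts and turns the commanded pose from where the row before left it; what a row does not reach is not made up. A row lasts 1/12 s, in which the tool goes at most 41.7 mm and 7.16 degrees, less where a joint would pass 70% of its speed; a pose out of reach is approached as far as the arm can. A call with a gripper value outside its range is refused whole. "claw" is the opening, from 0 (shut) to 1 (fully open), set as the call begins (left out, the last holds). The fingers move at their own pace and stop on an object; "newtons" is the grip in N (left out, the last holds). Time passes only in rows, so rows that do not move let the fingers close. It gives the time, the measured TCP pose, the force, the opening and the grip force at its end, in the units of the state.
- manip.get_state(): the state, without advancing time (a new reading comes with each control period).
- cams.snapshot(name): name is "scene" or "side" or "wrist"; returns a dict with "img" (480x640x3 uint8, red, green, blue), "camera_matrix" (3x3 intrinsics, pixels), "extrinsics" (4x4, takes a point from camera to world coordinates); the wrist camera has in their place "T_tool_cam" (4x4, takes a point from camera to tool coordinates, whose origin is the TCP and whose axes are the flange's). Camera axes: x right, y up, looking along -z (the intrinsics and any distortion apply to the point x, -y, -z); pixel columns grow to the right and rows downward; lengths in m; the calibration is good to about 2 mm. The wrist camera is an equidistant fisheye: a pixel r from the principal point sees the ray r / f radians off the axis. A picture is of the moment at which its call begins: read the wrist's pose just before it. There is no depth.
- manip.sign_off(): hands the job in; it is judged then, once.
The state is a dict: "time": time; "qpos": joint angles; "qvel": joint speeds; "tau": joint torques, N m; "tcp_pos": TCP position; "orientation": TCP orientation; "force": force on the tool from outside, world axes, zero at the start; "moment": the same for the moment, N m; "finger_gap": finger opening in m; "grasp_force": force on a finger pad.
Only numpy, scipy, OpenCV 4.12 (cv2) and the standard library are available. Lean on these libraries where they do the work, as an engineer would, in place of code of your own. Each camera call takes 0.05 s, during which the arm holds its last target. There are 200 camera calls.

## Working session

There is one attempt and no reset: what is moved stays moved. The work goes in short steps, Python scripts to look and compute and a tool call to move; the robot and the scene stay as the last step left them, time stands still between calls to the robot, and variables do not carry over. Pictures are saved under pics/ and viewed, at most 10 in all, crops included, and the job is handed in when it is done.

Besides the shell and the picture viewer there is one more tool, called after ">>>" by a JSON object that holds its "method" and its "body", one argument or row to a line. apply_moves: Moves the arm, as the interface text tells. Its arguments: {"type":"object","properties":{"plan":{"type":"array","items":{"type":"array"}},"claw":{"type":"number"},"newtons":{"type":"number"}},"required":["plan"]}

```bash
mkdir -p pics
cat > h.py <<'E'
from rig import manip, cams
import numpy as np, cv2
def snap(n,f):
    s=cams.snapshot(n); cv2.imwrite(f,s["img"][:,:,::-1]); np.savez(f[:-4]+'.npz',**{k:v for k,v in s.items() if k!='img'}); return s
E
python3 - <<'E'
from h import *
for n in("scene","side"):
    s=snap(n,f"pics/{n}0.png"); print(n,{k:np.round(v,4).tolist() for k,v in s.items() if k!='img' and not isinstance(v,str)})
print(manip.get_state())
E
```

```text
scene {'camera_matrix': [[597.4176, 0.0, 325.2492], [0.0, 597.4176, 243.0803], [0.0, 0.0, 1.0]], 'extrinsics': [[-0.6775, -0.6432, 0.3567, 1.0193], [0.7355, -0.5869, 0.3386, 0.5064], [-0.0085, 0.4918, 0.8707, 1.2586], [0.0, 0.0, 0.0, 1.0]]}
side {'camera_matrix': [[511.1301, 0.0, 319.8122], [0.0, 511.1301, 237.0392], [0.0, 0.0, 1.0]], 'extrinsics': [[-0.6941, 0.4179, -0.5861, -0.0064], [-0.7198, -0.3913, 0.5734, 0.6121], [0.0103, 0.8199, 0.5724, 0.6714], [0.0, 0.0, 0.0, 1.0]]}
{'time': 0.1, 'qpos': array([-8.32698810e+01,  2.18339521e+01,  7.43769896e+01, -1.32923366e-05,
        8.38571709e+01, -1.23344718e+01]), 'qvel': array([ 0.06414371, -0.14343971, -0.09307627,  0.02241139,  0.03872717,
       -0.00550905]), 'tau': array([ 3.58629375e-03, -4.38650608e+01, -2.24910611e+01,  7.14402250e-02,
        3.42080137e-02, -7.49025162e-05]), 'tcp_pos': array([ 0.17962952, -0.51958637,  0.23824943]), 'orientation': array([[ 9.45150964e-01,  3.26633794e-01, -1.39546648e-04],
       [ 3.26633726e-01, -9.45150261e-01,  1.18057071e-03],
       [ 2.53721738e-04, -1.16139818e-03, -9.99999293e-01]]), 'force': array([-0.31059129,  1.05639188, -0.29246781]), 'moment': array([ 0.00759077, -0.01301167, -0.00375025]), 'grasp_force': 0.0, 'finger_gap': 0.0880743662467283}
```

View pics/scene0.png

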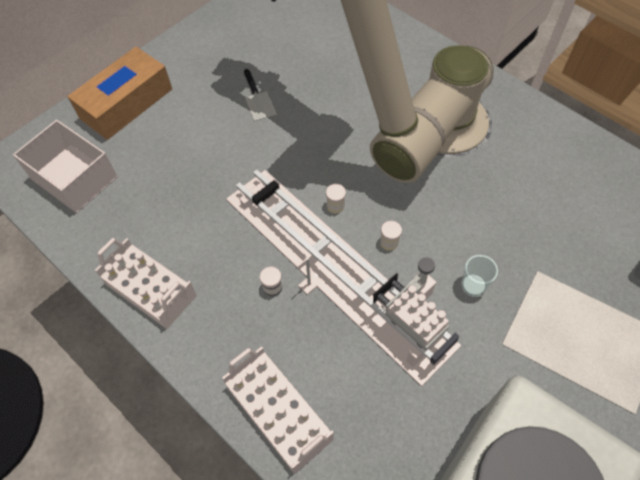

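View pics/side0.png

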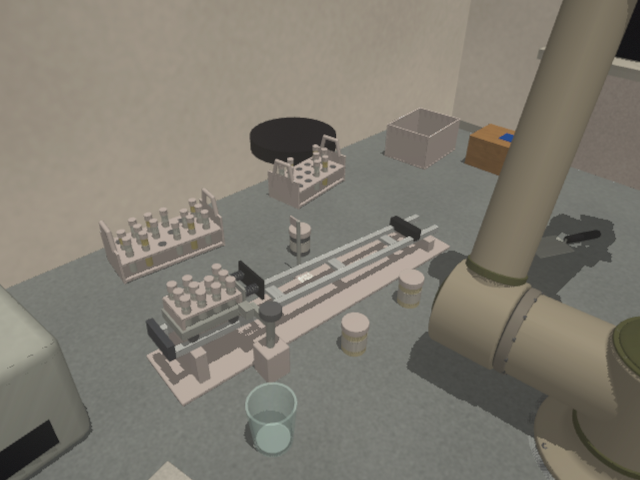

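The scene view shows the trolley at about (415,315), the plunger cap at (426,266) and the end stop at (265,192). The side view shows the cap at (270,312) and the end stop at (405,227). I'll enlarge both for precise pixels.

Run:
```python
import cv2
a=cv2.imread('pics/scene0.png')[165:390,220:500]; cv2.imwrite('pics/c1.png',cv2.resize(a,None,fx=2.6,fy=2.6,interpolation=cv2.INTER_CUBIC))
a=cv2.imread('pics/side0.png')[205:405,140:460]; cv2.imwrite('pics/c2.png',cv2.resize(a,None,fx=2.5,fy=2.5,interpolation=cv2.INTER_CUBIC))
```

```text
(no output)
```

View pics/c1.png

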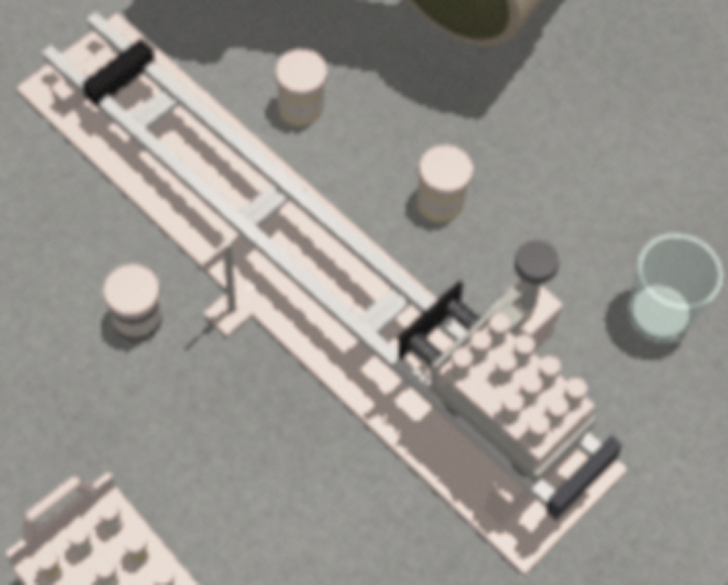

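View pics/c2.png

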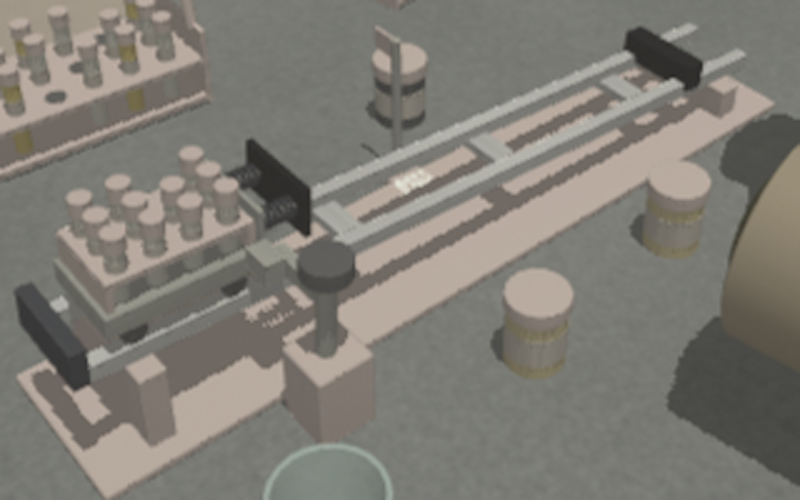

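The crops show these pixels:
- **c1 (scene):** cap (537,260), end stop (117,66), plate corners (18,88), (525,572) and (625,465).
- **c2 (side):** cap (327,262), end stop (665,50), back of the buffer plate with top corners (248,142) and (310,190).

Next I'll fit the track pose from these.

```bash
cat > fit.py <<'E'
from h import *
from scipy.optimize import least_squares
C={n:np.load(f'pics/{n}0.npz') for n in('scene','side')}
def proj(n,P):
    c=C[n];E=c['extrinsics'];p=(np.asarray(P)-E[:3,3])@E[:3,:3]; K=c['camera_matrix']
    return np.array([K[0,2]+K[0,0]*p[0]/-p[2],K[1,2]-K[1,1]*p[1]/-p[2]])
S=lambda u,v:np.array([220+u/2.6,165+v/2.6]);D=lambda u,v:np.array([140+u/2.5,205+v/2.5])
def tri(ps,px):
    return least_squares(lambda P:np.concatenate([proj(n,P)-q for n,q in zip(ps,px)]),[.5,-.1,.1]).x
both=('scene','side')
r=lambda x:.066-.06*x
obs={ # track pt : pixels
'cap':((-.198,-.095,r(-.198)+.062),S(537,260),D(327,262)),
'end':((.226,0,r(.226)+.018),S(117,66),D(665,50)),
'bufL':((-.173,.036,r(-.17)+.064),S(403,336),D(248,143)),
'bufR':((-.173,-.036,r(-.17)+.064),S(461,288),D(309,190)),
'c1':((.33,.065,.006),S(18,88),None),'c2':((-.33,.065,.006),S(525,572),D(20,378)),
'c3':((-.33,-.065,.006),S(625,465),D(108,497)),'c4':((.33,-.065,.006),None,D(773,102))}
def T(q,p): 
    c,s=np.cos(q[2]),np.sin(q[2]); return np.array([q[0]+c*p[0]-s*p[1],q[1]+s*p[0]+c*p[1],p[2]+q[3]])
def res(q):
    o=[]
    for p,a,b in obs.values():
        for n,z in zip(both,(a,b)):
            if z is not None:o.append(proj(n,T(q,p))-z)
    return np.concatenate(o)
f=least_squares(res,[.5,-.1,-1.57,0],loss='soft_l1');q=f.x
if __name__=='__main__':
    print('q',q.round(4)); print(res(q).reshape(-1,2).round(1).tolist())
    for k,(p,a,b) in obs.items():
        if a is not None and b is not None: print(k,tri(both,(a,b)).round(4),T(q,p).round(4))
    for k,a,b in(('potrob_lo',S(302,70),D(678,185)),('potrob_up',S(446,167),D(538,298)),('potfar',S(132,288),D(400,65)),('flag',S(235,240),D(395,42)),('beaker_rim',S(680,272),D(328,495))):
        P=tri(both,(a,b));d=P-[q[0],q[1],0];c,s=np.cos(q[2]),np.sin(q[2]); print(k,P.round(3),'track',round(c*d[0]+s*d[1],3),round(-s*d[0]+c*d[1],3))
E
python3 fit.py
```

```text
q [ 0.5359  0.0641 -1.63   -0.0047]
[[1.8, 0.7], [-1.3, 1.8], [0.4, 0.9], [-1.0, -0.6], [1.9, 3.2], [-3.2, 1.8], [3.3, -0.3], [-3.0, 4.1], [-5.5, -2.6], [-5.3, -4.7], [7.9, -2.5], [-4.5, -3.8], [10.3, -1.7], [5.4, -1.6]]
cap [0.4542 0.2637 0.1356] [0.4528 0.2673 0.1352]
end [ 0.5211 -0.1642  0.0642] [ 0.5226 -0.1615  0.0658]
bufL [0.5803 0.2285 0.1375] [0.5821 0.2346 0.1355]
bufR [0.5143 0.2313 0.1361] [0.5102 0.2389 0.1355]
c2 [0.6215 0.4037 0.0045] [0.6203 0.3896 0.0013]
c3 [0.4941 0.4118 0.0075] [0.4906 0.3973 0.0013]
potrob_lo [ 0.406 -0.036  0.057] track 0.107 -0.124
potrob_up [0.397 0.13  0.057] track -0.058 -0.143
potfar [0.671 0.007 0.054] track 0.049 0.139
flag [0.607 0.071 0.136] track -0.011 0.07
beaker_rim [0.355 0.348 0.084] track -0.273 -0.197
```

```bash
sed -i "s/^def T(q,p)/for k in('c1','c2','c3','c4'): obs.pop(k)\nobs['flag']=((-.007,.075,.135),S(235,240),D(395,42))\ndef T(q,p)/" fit.py; python3 fit.py
python3 - <<'E'
import sys; sys.argv=['']
from fit import *
for n,x in (('bumper parked',-.167),('flag',-.007),('endpos',.252)): print(n,T(q,(x,0,r(x)+.044)).round(4))
print('dir',np.cos(q[2]),np.sin(q[2]))
E
```

```text
q [ 0.5359  0.0596 -1.6356 -0.0045]
[[-0.0, -0.1], [0.3, 0.1], [-0.5, -0.5], [0.8, -1.2], [-0.2, 2.1], [-1.2, 0.3], [1.5, -1.3], [-1.3, 2.6], [-4.2, 0.4], [2.1, -0.3]]
cap [0.4542 0.2637 0.1356] [0.4539 0.2633 0.1354]
end [ 0.5211 -0.1642  0.0642] [ 0.5212 -0.1659  0.066 ]
bufL [0.5803 0.2285 0.1375] [0.583  0.2299 0.1357]
bufR [0.5143 0.2313 0.1361] [0.5111 0.2346 0.1357]
flag [0.6067 0.0706 0.1363] [0.6112 0.0617 0.1305]
potrob_lo [ 0.406 -0.036  0.057] track 0.103 -0.124
potrob_up [0.397 0.13  0.057] track -0.062 -0.144
potfar [0.671 0.007 0.054] track 0.044 0.139
flag [0.607 0.071 0.136] track -0.016 0.07
beaker_rim [0.355 0.348 0.084] track -0.276 -0.199
bumper parked [0.5467 0.2262 0.1156]
flag [0.5363 0.0666 0.106 ]
endpos [ 0.5195 -0.1919  0.0904]
dir -0.06478856524546417 -0.997899013835285
```

>>> {"method": "apply_moves", "body": {
  "plan": [
    [[14,33,0],3],
    [[14,33,0],3],
    [[14,33,0],3],
    [[14,33,0],3],
    [[14,33,0],3],
    [[14,33,0],3],
    [[14,33,0],3],
    [[14,33,0],3],
    [[14,33,0],3],
    [[14,33,0],3],
    [[14,33,0],3],
    [[14,33,0],3]
  ],
  "claw": 0,
  "newtons": 10
}}

```text
time: 1.1
tcp_pos: [0.3478, -0.122, 0.2387]
orientation: [[0.571, 0.821, -0.0], [0.821, -0.571, 0.0], [0.0, -0.0, -1.0]]
force: [0.6, -0.6, 0.4]
finger_gap: 0.0103
grasp_force: 0.0
```

>>> {"method": "apply_moves", "body": {
  "plan": [
    [[29,-4,0],5.2],
    [[29,-4,0],5.2],
    [[29,-4,0],5.2],
    [[29,-4,0],5.2],
    [[29,-4,0],5.2],
    [[29,-5,0],5.1],
    [[0,0,-40],0],
    [[0,0,-40],0],
    [[0,0,-40],0],
    [[0,0,-25],0],
    [[0,0,0],0],
    [[0,0,0],0],
    [[0,0,0],0]
  ]
}}

```text
time: 2.18
tcp_pos: [0.5225, -0.1492, 0.0954]
orientation: [[0.067, 0.998, 0.002], [0.998, -0.067, -0.001], [-0.001, 0.002, -1.0]]
force: [0.4, 0.5, 0.8]
finger_gap: 0.0001
grasp_force: 0.0
```

Run:
```python
from h import *
a=snap('side','pics/side1.png')['img'][205:365,260:460,::-1]; b=snap('scene','pics/scene1.png')['img'][165:325,220:420,::-1]
cv2.imwrite('pics/d1.png',np.hstack([cv2.resize(x,None,fx=2,fy=2,interpolation=cv2.INTER_CUBIC) for x in(a,b)]))
print(manip.get_state()['tcp_pos'],manip.get_state()['qpos'].round(0))
```

```text
[ 0.52254771 -0.14926261  0.09576578] [-28.  30.  88.   0.  63. -25.]
```

View pics/d1.png

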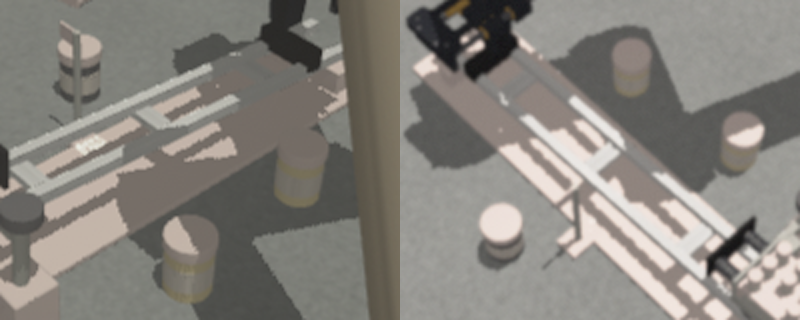

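The fingers are over the lane just uphill of the end stop and look centred. Side-crop fingertips are at about (295,55), scene at about (490,70). I'll go above the plunger now.

>>> {"method": "apply_moves", "body": {
  "plan": [
    [[0,0,40],0],
    [[0,0,40],0],
    [[0,20,30],0],
    [[-6,39,25],0],
    [[-7,39,0],0],
    [[-7,39,0],0],
    [[-7,39,0],0],
    [[-7,39,0],0],
    [[-7,39,0],0],
    [[-7,39,0],0],
    [[-7,39,0],0],
    [[-7,39,0],0],
    [[-7,39,0],0],
    [[-6.5,30.5,0],0],
    [[0,11.5,-35],0],
    [[0,0,-35],0],
    [[0,0,-10],0],
    [[0,0,0],0],
    [[0,0,0],0]
  ]
}}

```text
time: 3.87
tcp_pos: [0.4473, 0.2992, 0.1474]
orientation: [[0.067, 0.998, 0.002], [0.998, -0.067, 0.001], [0.001, 0.002, -1.0]]
force: [0.0, -0.3, -0.2]
finger_gap: 0.0006
grasp_force: 0.0
```

Run:
```python
from h import *
a=snap('side','pics/side2.png')['img'][220:380,180:380,::-1]; b=snap('scene','pics/scene2.png')['img'][200:360,330:530,::-1]
cv2.imwrite('pics/d2.png',np.hstack([cv2.resize(x,None,fx=2,fy=2,interpolation=cv2.INTER_CUBIC) for x in(a,b)]))
s=manip.get_state();print(s['tcp_pos'],s['force'],s['time'])
```

```text
[0.44771982 0.29918757 0.14813864] [0.54180929 0.38747768 0.41308342] 3.9667
```

View pics/d2.png

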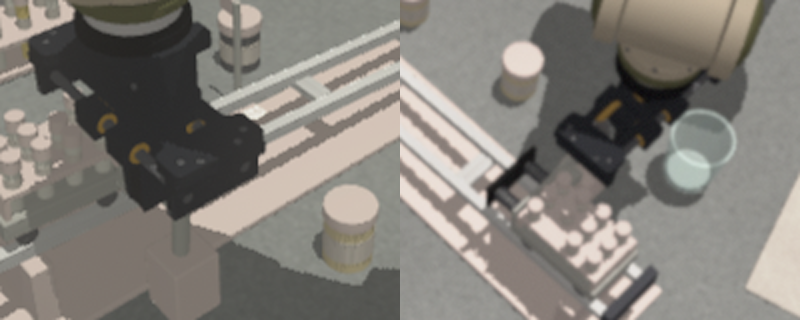

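The hand is 36 mm too far uphill (my y sum was off). It is still clear of everything, so I'll correct it and descend to just short of the cap.

>>> {"method": "apply_moves", "body": {
  "plan": [
    [[3,-18,0],0],
    [[3.5,-18,0],0],
    [[0,0,0],0],
    [[0,0,-4],0],
    [[0,0,0],0],
    [[0,0,0],0]
  ]
}}

```text
time: 4.47
tcp_pos: [0.4533, 0.2636, 0.1423]
orientation: [[0.066, 0.998, 0.0], [0.998, -0.066, 0.0], [0.0, 0.0, -1.0]]
force: [0.5, 0.9, 0.4]
finger_gap: 0.0005
grasp_force: 0.0
```

>>> {"method": "apply_moves", "body": {
  "plan": [
    [[0,0,-2],0],
    [[0,0,-2],0],
    [[0,0,-1],0],
    [[0,0,-1],0]
  ]
}}

```text
time: 4.8
tcp_pos: [0.4534, 0.2635, 0.1361]
orientation: [[0.066, 0.998, 0.0], [0.998, -0.066, 0.001], [0.001, 0.0, -1.0]]
force: [0.7, 2.0, 2.2]
finger_gap: 0.0004
grasp_force: 1.3
```

>>> {"method": "apply_moves", "body": {
  "plan": [
    [[0,0,-1],0],
    [[0,0,-1],0],
    [[0,0,-1],0]
  ]
}}

```text
time: 5.05
tcp_pos: [0.4534, 0.2631, 0.133]
orientation: [[0.067, 0.998, 0.0], [0.998, -0.067, 0.0], [0.0, 0.0, -1.0]]
force: [0.1, 2.1, 3.6]
finger_gap: 0.0006
grasp_force: 1.3
```

>>> {"method": "apply_moves", "body": {
  "plan": [
    [[0,0,-2],0],
    [[0,0,-2],0],
    [[0,0,-1],0],
    [[0,0,0],0]
  ]
}}

```text
time: 5.38
tcp_pos: [0.4532, 0.2628, 0.1277]
orientation: [[0.067, 0.998, -0.001], [0.998, -0.067, -0.0], [-0.001, -0.001, -1.0]]
force: [0.5, -0.0, 1.2]
finger_gap: 0.0003
grasp_force: 0.3
```

>>> {"method": "apply_moves", "body": {
  "plan": [
    [[0,0,-12],0],
    [[0,0,-11],0]
  ]
}}

```text
time: 5.55
tcp_pos: [0.455, 0.2638, 0.1089]
orientation: [[0.067, 0.998, 0.006], [0.998, -0.067, 0.003], [0.003, 0.006, -1.0]]
force: [-42.4, -11.7, 167.1]
finger_gap: 0.0009
grasp_force: 84.2
```

>>> {"method": "apply_moves", "body": {
  "plan": [
    [[-1,-20,14],0],
    [[-2,-40,0],0],
    [[-2,-40,0],0],
    [[21,-35,-5],0],
    [[21,-35,-5],0],
    [[21,-35,-5],0],
    [[21,-35,-4],0],
    [[0,-23,0],0]
  ]
}}

```text
time: 6.22
tcp_pos: [0.5345, -0.0038, 0.0989]
orientation: [[0.069, 0.998, -0.0], [0.998, -0.069, -0.001], [-0.001, -0.0, -1.0]]
force: [-0.5, -0.7, 0.3]
finger_gap: 0.0004
grasp_force: 0.0
```

Run:
```python
from h import *
s=manip.get_state();print(s['tcp_pos'],s['force'],s['time'])
b=snap('scene','pics/scene3.png')['img'][180:330,270:470,::-1]
cv2.imwrite('pics/d3.png',cv2.resize(b,None,fx=4,fy=4,interpolation=cv2.INTER_CUBIC))
```

```text
[ 0.53445543 -0.00376003  0.09893218] [-0.48890911 -0.6768129   0.32215558] 6.2167
```

View pics/d3.png

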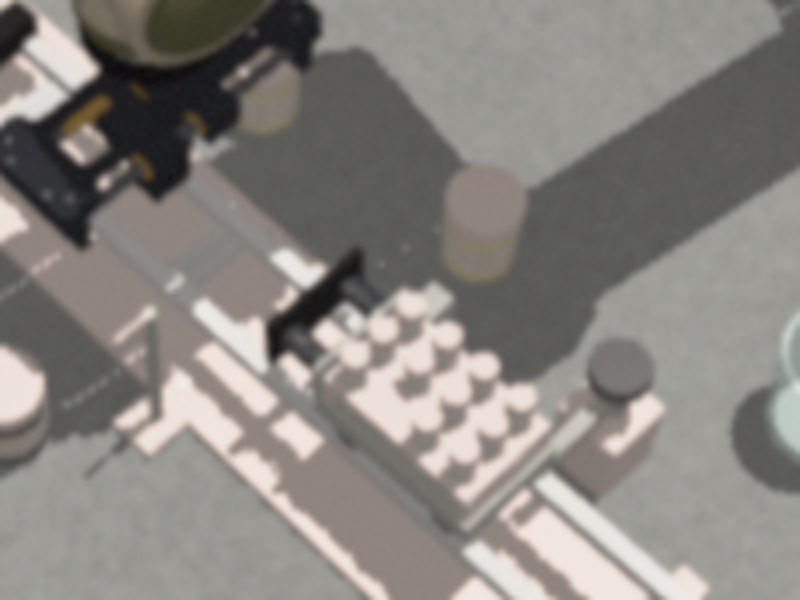

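The trolley is rolling, with its buffer top edge at (272,322)-(358,252) in the crop; the hand is ahead of it.

```bash
cat > sm.py <<'E'
from fit import *
from scipy.optimize import minimize_scalar
def s_of(n,obs1,obs0):
    o=[]
    for k,(a,b) in zip(((-.173,.036),(-.173,-.036)),zip(obs1,obs0)):
        f=lambda s:proj(n,T(q,(k[0]+s,k[1],r(k[0]+s)+.064)))
        g=lambda s:np.sum((f(s)-f(0)-(np.array(a)-b))**2)
        m=minimize_scalar(g,bounds=(-.05,.45),method='bounded'); o+=[m.x,m.fun**.5]
    return np.round(o,4)
E
python3 - <<'E'
from sm import *
print(s_of('scene',[(338,260.5),(359.5,243)],[S(403,336),S(461,288)]))
for m in(.68,.8,.92):
    vi=(m*9.81*.06-.08)/1.2;ta=m/1.2
    print(m,[(t,round(vi*(t-ta*(1-np.exp(-t/ta))),4),round(vi*(1-np.exp(-t/ta)),3)) for t in(.75,.8,.85,.9,1.,1.1,1.2,1.4)])
E
```

```text
[0.1108 0.9716 0.1125 0.8693]
0.68 [(0.75, np.float64(0.0892), np.float64(0.196)), (0.8, np.float64(0.0991), np.float64(0.202)), (0.85, np.float64(0.1094), np.float64(0.207)), (0.9, np.float64(0.1199), np.float64(0.212)), (1.0, np.float64(0.1415), np.float64(0.221)), (1.1, np.float64(0.164), np.float64(0.229)), (1.2, np.float64(0.1872), np.float64(0.235)), (1.4, np.float64(0.2352), np.float64(0.244))]
0.8 [(0.75, np.float64(0.0976), np.float64(0.22)), (0.8, np.float64(0.1088), np.float64(0.228)), (0.85, np.float64(0.1204), np.float64(0.235)), (0.9, np.float64(0.1323), np.float64(0.241)), (1.0, np.float64(0.157), np.float64(0.253)), (1.1, np.float64(0.1829), np.float64(0.263)), (1.2, np.float64(0.2096), np.float64(0.272)), (1.4, np.float64(0.2655), np.float64(0.286))]
0.92 [(0.75, np.float64(0.1044), np.float64(0.24)), (0.8, np.float64(0.1167), np.float64(0.249)), (0.85, np.float64(0.1293), np.float64(0.258)), (0.9, np.float64(0.1424), np.float64(0.266)), (1.0, np.float64(0.1697), np.float64(0.28)), (1.1, np.float64(0.1984), np.float64(0.293)), (1.2, np.float64(0.2283), np.float64(0.304)), (1.4, np.float64(0.2911), np.float64(0.323))]
```

>>> {"method": "apply_moves", "body": {
  "plan": [
    [[0,0,0],0],
    [[0,0,0],0]
  ]
}}

```text
time: 6.43
tcp_pos: [0.5317, 0.0002, 0.0997]
orientation: [[0.068, 0.998, -0.002], [0.998, -0.067, 0.0], [0.0, -0.002, -1.0]]
force: [-0.0, 1.2, 0.3]
finger_gap: 0.0003
grasp_force: 0.0
```

Run:
```python
from h import *
s=manip.get_state();print(s['tcp_pos'],s['time'])
b=snap('scene','pics/scene4.png')['img'][180:330,270:470,::-1]
cv2.imwrite('pics/d4.png',cv2.resize(b,None,fx=4,fy=4,interpolation=cv2.INTER_CUBIC))
```

```text
[5.31659506e-01 2.20332192e-04 9.97080581e-02] 6.4333
```

View pics/d4.png

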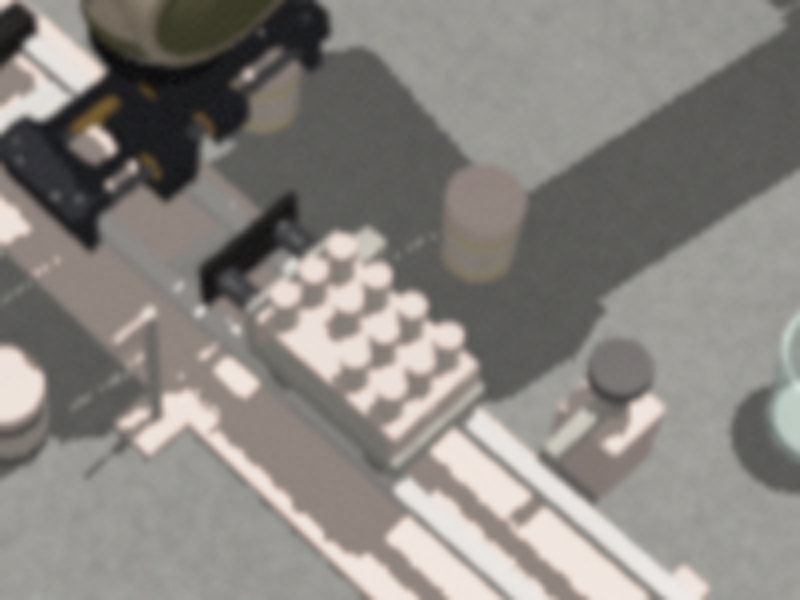

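The buffer's top edge is now at (205,265)-(293,195) in the crop, about level with the flag. Next I'll compute its position and simulate catch profiles.

```bash
cat > sim.py <<'E'
import numpy as np
def sim(rows,s0,v0,hx0,m=.8,lag=.04,fr=.08,drag=1.2,b0=0,off=0):
    # s0,v0 trolley at start; hx0 hand uphill face in track x; rows mm along lane
    dt=1e-3;s,v=s0,v0;h=hx0;cmd=hx0;hv=0;mx=0;first=None;out=[]
    for i,rw in enumerate(rows):
        for k in range(83):
            cmd+=rw/83e3; hn=h+(cmd-h)*dt/lag; hv=(hn-h)/dt;h=hn
            c=(-.167+s)-h
            F=max(0,100*c+3*(v-hv)) if c>0 else 0
            if c>0 and first is None: first=(round((i+k/83),1),round(s,3),round(v-hv,3))
            mx=max(mx,c); a=(m*9.81*.06-drag*v-fr*np.sign(v)-F)/m
            v+=a*dt;s+=v*dt
    return dict(first=first,maxc=round(mx*1e3,1),s=round(s,3),v=round(v,3),c=round(c*1e3,1))
E
python3 - <<'E'
from sm import *; from sim import sim
print(s_of('scene',[(321.25,246.25),(343.25,228.75)],[S(403,336),S(461,288)]))
R=[0,10,18,18,18,18,18,17,15,13,11,9,7.5,6,4.5,3,2,1,0.5,0]
print(len(R),sum(R))
for s0 in(.168,.174,.18):
  for v0 in(.24,.265,.29):
    for hx in(.047,.053): print(s0,v0,hx,sim(R,s0,v0,hx,m={.24:.7,.265:.8,.29:.9}[v0]))
E
```

```text
[0.1621 0.6445 0.1638 1.37  ]
20 189.5
0.168 0.24 0.047 {'first': (4.4, np.float64(0.259), np.float64(0.041)), 'maxc': np.float64(4.7), 's': np.float64(0.407), 'v': np.float64(-0.0), 'c': np.float64(3.8)}
0.168 0.24 0.053 {'first': (6.1, np.float64(0.295), np.float64(0.044)), 'maxc': np.float64(4.2), 's': np.float64(0.413), 'v': np.float64(-0.0), 'c': np.float64(3.7)}
0.168 0.265 0.047 {'first': (2.7, np.float64(0.229), np.float64(0.091)), 'maxc': np.float64(6.6), 's': np.float64(0.408), 'v': np.float64(0.0), 'c': np.float64(4.8)}
0.168 0.265 0.053 {'first': (3.6, np.float64(0.251), np.float64(0.074)), 'maxc': np.float64(6.3), 's': np.float64(0.414), 'v': np.float64(0.0), 'c': np.float64(4.8)}
0.168 0.29 0.047 {'first': (2.2, np.float64(0.222), np.float64(0.167)), 'maxc': np.float64(8.9), 's': np.float64(0.409), 'v': np.float64(-0.0), 'c': np.float64(5.9)}
0.168 0.29 0.053 {'first': (2.7, np.float64(0.235), np.float64(0.121)), 'maxc': np.float64(8.5), 's': np.float64(0.415), 'v': np.float64(-0.0), 'c': np.float64(5.8)}
0.174 0.24 0.047 {'first': (2.7, np.float64(0.23), np.float64(0.0
[... 1224 characters left out ...]
loat64(0.0), 'c': np.float64(3.7)}
0.18 0.265 0.047 {'first': (1.7, np.float64(0.217), np.float64(0.186)), 'maxc': np.float64(8.9), 's': np.float64(0.409), 'v': np.float64(-0.0), 'c': np.float64(5.3)}
0.18 0.265 0.053 {'first': (2.1, np.float64(0.227), np.float64(0.155)), 'maxc': np.float64(7.2), 's': np.float64(0.414), 'v': np.float64(0.0), 'c': np.float64(4.9)}
0.18 0.29 0.047 {'first': (1.5, np.float64(0.216), np.float64(0.227)), 'maxc': np.float64(12.0), 's': np.float64(0.41), 'v': np.float64(-0.001), 'c': np.float64(6.5)}
0.18 0.29 0.053 {'first': (1.8, np.float64(0.224), np.float64(0.207)), 'maxc': np.float64(10.1), 's': np.float64(0.416), 'v': np.float64(-0.001), 'c': np.float64(6.2)}
```

Run:
```python
from sim import sim
for R in([6,16,18,18,17,14,12,10,8,6,4,2,1,0,0,0,0,0,0,0],[10,18,18,18,17,15,12,10,8,6,4,2,1,0,0,0,0,0,0,0],[4,16,18,18,17,15,12,10,8,6,4,2,1,0,0,0,0,0,0,0]):
  print(sum(R))
  for s0 in(.171,.1755,.180):
   for v0,m in((.235,.7),(.255,.8),(.275,.9)):
    for hx in(.047,.053): print(s0,v0,hx,[str(x) for x in sim(R,s0,v0,hx,m=m).values()])
```

```text
132
0.171 0.235 0.047 ['(6.2, np.float64(0.3), np.float64(0.097))', '8.6', '0.351', '-0.0', '4.9']
0.171 0.235 0.053 ['(6.9, np.float64(0.314), np.float64(0.112))', '9.8', '0.357', '-0.0', '4.7']
0.171 0.255 0.047 ['(4.5, np.float64(0.273), np.float64(0.077))', '8.8', '0.351', '0.0', '5.2']
0.171 0.255 0.053 ['(5.4, np.float64(0.293), np.float64(0.104))', '10.4', '0.357', '-0.0', '5.1']
0.171 0.275 0.047 ['(3.4, np.float64(0.253), np.float64(0.091))', '8.9', '0.352', '-0.0', '5.7']
0.171 0.275 0.053 ['(4.1, np.float64(0.272), np.float64(0.099))', '10.9', '0.357', '-0.0', '5.5']
0.1755 0.235 0.047 ['(5.6, np.float64(0.29), np.float64(0.078))', '7.6', '0.351', '-0.0', '4.8']
0.1755 0.235 0.053 ['(6.4, np.float64(0.308), np.float64(0.103))', '8.9', '0.357', '-0.0', '4.9']
0.1755 0.255 0.047 ['(3.8, np.float64(0.26), np.float64(0.066))', '7.1', '0.351', '-0.0', '5.3']
0.1755 0.255 0.053 ['(4.8, np.float64(0.283), np.float64(0.08))', '9.2', '0.357', '-0.0', '5.2']
0.1755 0.275 0.047 ['(2.8, np.float64(0.242), np.float64(0.092))', '7.7', '0.352', '-0.0', '5.9']
0.1755 0.275 0.053 ['(3.6, n
[... 3427 characters left out ...]
, '7.4', '0.351', '-0.0', '5.9']
0.1755 0.275 0.053 ['(3.3, np.float64(0.255), np.float64(0.091))', '8.5', '0.357', '0.0', '5.8']
0.18 0.235 0.047 ['(4.1, np.float64(0.264), np.float64(0.041))', '5.1', '0.35', '-0.0', '4.6']
0.18 0.235 0.053 ['(5.5, np.float64(0.294), np.float64(0.069))', '7.5', '0.356', '-0.0', '4.9']
0.18 0.255 0.047 ['(2.6, np.float64(0.236), np.float64(0.07))', '5.7', '0.35', '-0.0', '5.0']
0.18 0.255 0.053 ['(3.7, np.float64(0.262), np.float64(0.065))', '6.4', '0.356', '-0.0', '5.4']
0.18 0.275 0.047 ['(2.0, np.float64(0.228), np.float64(0.118))', '7.3', '0.35', '0.0', '5.4']
0.18 0.275 0.053 ['(2.7, np.float64(0.245), np.float64(0.093))', '7.6', '0.357', '-0.0', '6.0']
```

>>> {"method": "apply_moves", "body": {
  "plan": [
    [[-0.3,-4,-0.2],0],
    [[-1,-16,-1],0],
    [[-1.2,-18,-1.1],0],
    [[-1.2,-18,-1.1],0],
    [[-1.1,-17,-1],0],
    [[-1,-15,-0.9],0],
    [[-0.8,-12,-0.7],0],
    [[-0.7,-10,-0.6],0],
    [[-0.5,-8,-0.5],0],
    [[-0.4,-6,-0.4],0],
    [[-0.3,-4,-0.2],0],
    [[-0.1,-2,-0.1],0],
    [[-0.1,-1,0],0],
    [[0,0,0],0],
    [[0,0,0],0],
    [[0,0,0],0]
  ]
}}

```text
time: 7.82
tcp_pos: [0.5237, -0.1307, 0.0923]
orientation: [[0.066, 0.998, 0.0], [0.998, -0.066, 0.0], [0.0, 0.0, -1.0]]
force: [0.4, -0.3, 0.3]
finger_gap: 0.0005
grasp_force: 0.2
```

Run:
```python
from h import *
s=manip.get_state();print(s['tcp_pos'],s['force'],s['time'])
b=snap('scene','pics/scene5.png')['img'][165:315,220:420,::-1]
cv2.imwrite('pics/d5.png',cv2.resize(b,None,fx=4,fy=4,interpolation=cv2.INTER_CUBIC))
```

```text
[ 0.52367363 -0.13070856  0.09226243] [ 0.40744389 -0.29721783  0.34657537] 7.8167
```

View pics/d5.png

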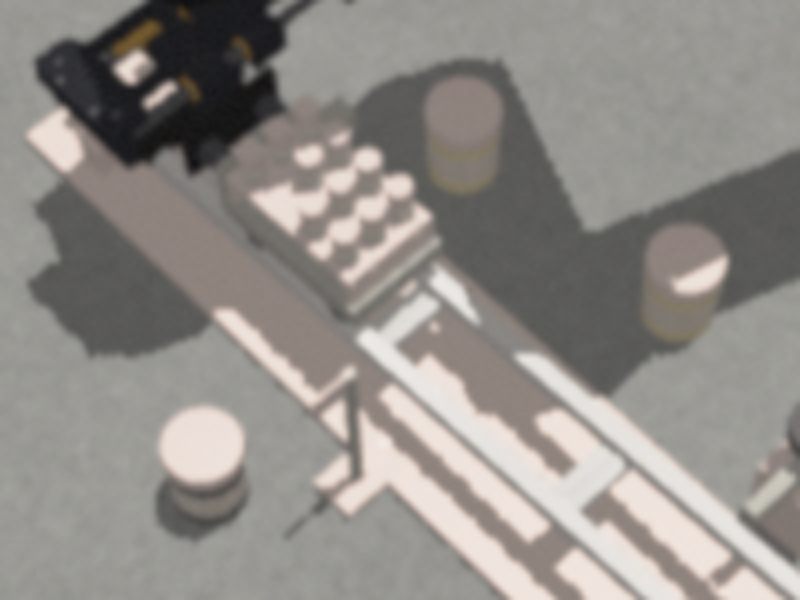

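The hand caught the trolley (scene crop: buffer at the fingers near (215,150), carriage rear near (430,250)), and the end stop is still well ahead. I'll hold it, then ease it down.

>>> {"method": "apply_moves", "body": {
  "plan": [
    [[0,0,0],0],
    [[0,0,0],0],
    [[0,0,0],0],
    [[0,0,0],0],
    [[0,0,0],0],
    [[0,0,0],0],
    [[0,0,0],0],
    [[0,0,0],0],
    [[0,0,0],0],
    [[0,0,0],0],
    [[0,0,0],0],
    [[0,0,0],0],
    [[0,0,0],0],
    [[0,0,0],0],
    [[0,0,0],0],
    [[0,0,0],0]
  ]
}}

```text
time: 9.2
tcp_pos: [0.5236, -0.131, 0.0923]
orientation: [[0.067, 0.998, 0.0], [0.998, -0.067, -0.0], [-0.0, 0.0, -1.0]]
force: [-0.1, -0.6, -0.5]
finger_gap: 0.0007
grasp_force: 0.2
```

>>> {"method": "apply_moves", "body": {
  "plan": [
    [[0,-1,0],0],
    [[-0.1,-2,-0.1],0],
    [[-0.2,-3,-0.2],0],
    [[-0.2,-3,-0.2],0],
    [[-0.2,-3,-0.2],0],
    [[-0.2,-3,-0.2],0],
    [[-0.2,-3,-0.2],0],
    [[-0.2,-3,-0.2],0],
    [[-0.2,-3,-0.2],0],
    [[-0.2,-3,-0.2],0],
    [[-0.2,-3,-0.2],0],
    [[-0.2,-3,-0.2],0],
    [[-0.2,-3,-0.2],0],
    [[-0.2,-3,-0.2],0],
    [[-0.2,-3,-0.2],0],
    [[-0.2,-3,-0.2],0],
    [[-0.1,-2,-0.1],0],
    [[-0.1,-2,-0.1],0]
  ]
}}

```text
time: 10.7
tcp_pos: [0.5205, -0.1803, 0.0891]
orientation: [[0.067, 0.998, -0.0], [0.998, -0.067, 0.0], [0.0, -0.0, -1.0]]
force: [-0.4, 0.1, 0.3]
finger_gap: 0.0002
grasp_force: 0.2
```

>>> {"method": "apply_moves", "body": {
  "plan": [
    [[-0.1,-1.2,-0.1],0],
    [[-0.1,-1.2,-0.1],0],
    [[-0.1,-1.2,-0.1],0],
    [[-0.1,-1.2,-0.1],0],
    [[-0.1,-1.2,-0.1],0],
    [[-0.1,-1.2,-0.1],0],
    [[-0.1,-1.2,-0.1],0],
    [[-0.1,-1.2,-0.1],0],
    [[-0.1,-1.2,-0.1],0],
    [[-0.1,-1.2,-0.1],0],
    [[-0.1,-1.2,-0.1],0],
    [[-0.1,-1.2,-0.1],0],
    [[-0.1,-1.2,-0.1],0],
    [[-0.1,-1.2,-0.1],0],
    [[-0.1,-1.2,-0.1],0],
    [[-0.1,-1.2,-0.1],0],
    [[-0.1,-1.2,-0.1],0],
    [[-0.1,-1.2,-0.1],0],
    [[-0.1,-1.2,-0.1],0],
    [[-0.1,-1.2,-0.1],0]
  ]
}}

```text
time: 12.37
tcp_pos: [0.5185, -0.2041, 0.0871]
orientation: [[0.067, 0.998, -0.0], [0.998, -0.067, 0.0], [0.0, -0.0, -1.0]]
force: [-0.0, -0.3, -0.2]
finger_gap: 0.0007
grasp_force: 0.0
```

>>> {"method": "apply_moves", "body": {
  "plan": [
    [[0,-1.2,0],0],
    [[0,-1.2,0],0],
    [[0,-1.2,0],0],
    [[0,-1.2,0],0],
    [[0,-1.2,0],0],
    [[0,-1.2,0],0],
    [[0,-1.2,0],0],
    [[0,-1.2,0],0],
    [[0,-1.2,0],0],
    [[0,-1.2,0],0],
    [[0,-1.2,0],0],
    [[0,-1.2,0],0],
    [[0,-1.2,0],0],
    [[0,-1.2,0],0],
    [[0,-1.2,0],0],
    [[0,-1.2,0],0]
  ]
}}

```text
time: 13.7
tcp_pos: [0.5185, -0.2234, 0.0871]
orientation: [[0.067, 0.998, 0.0], [0.998, -0.067, -0.0], [-0.0, 0.0, -1.0]]
force: [0.6, -0.4, -0.3]
finger_gap: 0.0003
grasp_force: 0.0
```

Run:
```python
from h import *
s=manip.get_state();print(s['tcp_pos'],s['force'],s['time'])
b=snap('scene','pics/scene6.png')['img'][150:300,210:410,::-1]
cv2.imwrite('pics/d6.png',cv2.resize(b,None,fx=4,fy=4,interpolation=cv2.INTER_CUBIC))
```

```text
[ 0.51853133 -0.22335702  0.08714846] [ 0.64721777 -0.35121452 -0.2880675 ] 13.7
```

View pics/d6.png

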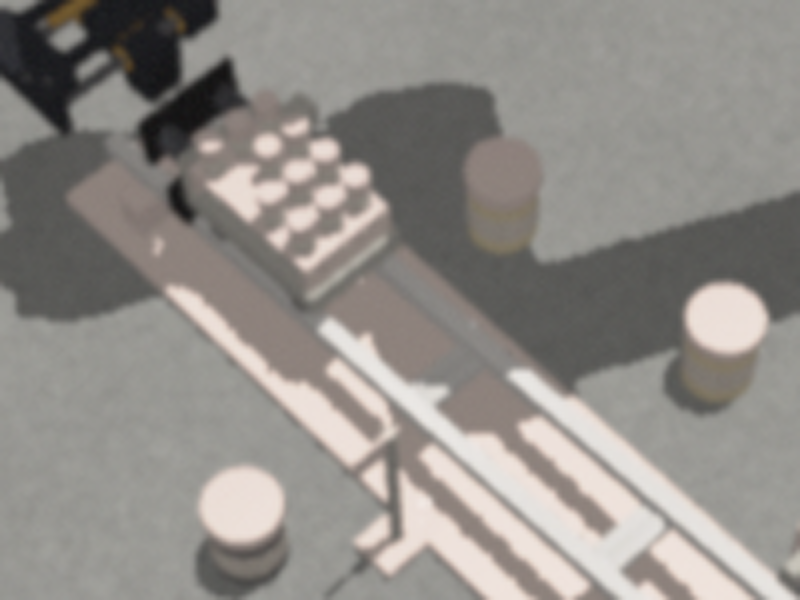

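The trolley rests against the end stop (seen at (180,200)), and its buffer (140-235, 60-160) is free of the hand. I'll withdraw and hand in.

>>> {"method": "apply_moves", "body": {
  "plan": [
    [[0,-10,0],0],
    [[0,-10,15],0],
    [[0,0,30],0],
    [[0,0,30],0],
    [[0,0,30],0],
    [[0,0,0],0],
    [[0,0,0],0]
  ]
}}

```text
time: 14.33
tcp_pos: [0.5189, -0.244, 0.1934]
orientation: [[0.067, 0.998, 0.003], [0.998, -0.067, -0.002], [-0.002, 0.003, -1.0]]
force: [-0.5, -0.1, -0.8]
finger_gap: 0.0004
grasp_force: 0.0
```

Run:
```python
from h import *
s=manip.get_state();print(s['tcp_pos'],s['force'],s['time']); print(manip.sign_off())
```

```text
[ 0.51885323 -0.24399104  0.19340052] [-0.50943727 -0.11771767 -0.77288778] 14.3333
the job is handed in; nothing more can be done
None
```

The job is handed in but probably fails: my plunger press bottomed out too hard and the wrist force read about 167 N, over the 120 N limit; otherwise the trolley was released, caught past the flag, held for over a second, eased onto the end stop and left there in 14.3 s, with buffer compression simulated at under 10 mm but not measured.

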